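# Tuck the flashing under the clay shingles and hold it down

## Robot

A 6-joint arm with a two-finger parallel gripper is mounted at the origin on the work surface. World frame = base frame: x ahead of the robot, y to its left, z up, the work surface at z = 0. Lengths are in mm, angles in rad, forces in N, time in s.
With the tool pointing down it reaches from about 350 to 775 mm from the base axis. Payload 7.3 kg.
Tool frame: the origin (TCP) lies between the finger pads; the fingertips stand tcp_to_tips ahead of it and the grasp point (between the pads) lies 5 mm behind it (tcp_to_tips is the distance from the TCP to the fingertips, in mm); z points along the fingers, x is the direction in which the jaws open and shut, and the axes are right-handed (so a half turn about z gives the same grasp; the last joint's range is limited). The gripper opens to 92 mm and grips with 3 to 60 N. Pads are 19 mm wide; open, the fingers measure 130 mm over their backs; the gripper's body (75 mm by 190 mm) begins 47 mm behind the grasp point.
Start: joints at [-1.266, 0.342, 1.524, -0, 1.275, -0.146], TCP at [228.759, -472.56, 240.741] pointing down, gripper open.
Joint ranges: [-2.53, 2.53], [-0.77, 2.02], [0.04, 2.7], [-1, 4.14], [0.28, 2.66], [-3.11, 3.11]. Speed limits (rad/s): [2.57, 2.57, 3.14, 3.14, 3.14, 3.14].

## Interface

Orientations are given as [roll, pitch, yaw] about the fixed x, y, z axes, in that order (R = Rz(yaw) Ry(pitch) Rx(roll)).
In Python, from plant import * gives the robot as it stands.
- The arm moves only by the tool drive_tool, never from a script. Its argument "deltas" is a list of rows, each an object of numbers: "hand": the gripper's target within -1 to 1 (shut at 1, half-way at 0, fully open at -1); "tx", "ty", "tz": the shift along the tool's x, y, z each as a share of 4 cm, from -1 to 1; "wx", "wy", "wz": the turn, a rotation vector about the tool's x, y, z each as a share of 5 degrees, from -1 to 1. In form: [{"hand": .., "tx": .., "ty": .., "tz": .., "wx": .., "wy": .., "wz": ..}, ...]. A call has 1 to 20 rows; each row shifts and turns the commanded pose from where the row before left it, along the tool's axes as they then stand; what a row does not reach is not made up. A row lasts 1/12 s, in which the tool goes at most 41.7 mm and 7.16 degrees, less where a joint would pass 70% of its speed; a pose out of reach is approached as far as the arm can. A call with a number of a shift or a turn outside -1 to 1 is refused whole. A call with a gripper value outside its range is refused whole. The fingers move at their own pace and stop on an object; the grip force is fixed at half the most. Time passes only in rows, so rows that do not move let the fingers close. It gives the time, the measured TCP pose, the force and the opening at its end, in the units of the state.
- get_obs(): the state, without advancing time (a new reading comes with each control period).
- capture(name): name is "side" or "top" or "wrist"; returns the picture (420x560x3 uint8, red, green, blue); there is no depth.
- camera_model(name): a dict with "fx", "fy", "cx", "cy" (pixels), "D" ([k1, k2, p1, p2, k3] as OpenCV has them; the pictures are not rectified), "rvec" (rotation vector, rad) and "tvec" (3), from world to camera coordinates, as OpenCV has them. Camera axes: x right, y down, z forward; pixel columns grow to the right and rows downward; lengths in mm; the calibration is good to about 2 mm. A picture is of the moment at which its call begins: read the wrist's pose just before it. camera_model takes no time and is no camera call; for the wrist camera it gives the pose at the moment of the call.
- close_job(): hands the job in, once; it reports no verdict.
The state is a dict: "time": time; "joint_positions": joint angles; "dq": joint speeds; "tau": joint torques, N m; "tool_pos": TCP position; "tcp_rot": TCP orientation; "contact_force": force on the tool from outside, world axes, zero at the start; "moment": the same for the moment, N m; "grip_width": finger opening in mm.
Only numpy, scipy, OpenCV 4.12 (cv2) and the standard library are available. Lean on these libraries where they do the work, as an engineer would, in place of code of your own. Each camera call takes 0.05 s, during which the arm holds its last target.

## Task

Fit the L-shaped metal flashing strip to the clay-shingle roof sample: with its flat leg lying on the bare part of the sample board and its upright leg on the side away from the shingles, slide the free edge of the flat leg at least 30 mm under the bottom row of shingles, square to the row and centred on the middle shingle, without lifting the shingles. Finish while holding it there, ready to be nailed: the gripper stays on the strip and keeps pressing it down firmly, flat on the board. Leave the other loose things on the bench where they are.

Things in the scene. Friction and masses are not known exactly. Their poses are not given: they have to be found in the camera images.
- roof_sample: Roof sample, screwed flat to the bench: plywood board 350 (x) by 294 mm (y) carrying three lapped rows of brown clay shingles. Origin: underside of the board, mid-width, below the free lower edges (butts) of the bottom row; x points from the bare board in under the shingles, y left along the row, z up. Bare board x = -120 to 0 mm, shingles 0 to 230 mm, top 46 mm above the bench.
- deck: The roof sample's plywood board alone, 18 mm thick; origin and axes as the roof sample. The strip lies on its top face, 18 mm above the bench. On it, under the bottom row, a wooden fillet 5.5 mm high from x = 51 to 75 mm stops anything pushed further in. Small steel brackets, 18 mm high, stand at its two sides.
- lap_line (a point): Point on the board's top face (18 mm above the bench), straight below the middle of the bottom row's butts; axes as the roof sample.
- shingle_left_butt (a point): Butt of the bottom row's left (+y) shingle: lower edge, underside, mid-width; 9 mm above the board while the shingle lies down (6 mm at the fillet). x runs up the shingle to its head 150 mm behind, where it is hinged. Shingles: 150 long, 92 wide, 9 mm thick, 0.26 kg, 94.5 mm apart. Held only by weight and a weak spring: about 1.5 N at the butt lifts it.
- shingle_mid_butt (a point): The same point of the bottom row's middle shingle, in line with the middle of the board.
- shingle_right_butt (a point): The same point of the bottom row's right (-y) shingle.
- flashing: Loose flashing strip, bare aluminium L-profile 180 mm long of 2.5 mm sheet, about 0.2 kg, lying on its flat leg on the bench. Origin: underside at the outside of the bend, mid-length; x along the flat leg to its free edge at 95 mm, y along the length, z up. Upright leg at x = 0 to 2.5 mm, 58 mm high; its top 18 mm is a folded hem 8 mm thick, to be gripped, closing along x.
- hem (a point): Middle of the strip's hem, 49 mm above its underside, 1.25 mm from the bend's outside; axes as the flashing.
- edge_left (a point): Left end of the free edge of the strip's flat leg (underside; x = 95 mm, y = 90 mm in the flashing's frame).
- edge_right (a point): Right end of the free edge (underside; x = 95 mm, y = -90 mm).
- spare_shingle: Loose spare shingle lying flat on the bench just beyond the strip's free edge, 150 x 92 x 9 mm, its long side roughly along the strip; origin at centre of underside. To be left alone.
- offcut: Loose flat aluminium offcut, no upright leg, 50 x 120 x 2.5 mm, flat on the bench on the robot's side of the strip; origin at centre of underside. To be left alone.
- vase: Grey textured clay cylinder vase, 80 mm across, 150 mm tall, far left; origin at centre of underside. To be left alone.
- clay_block: Striped clay block, 85 x 85 x 75 mm, far right; origin at centre of underside. To be left alone.
- hammer: Hammer, 270 mm long, lying near the robot at the right. To be left alone.
- nail_tray: Grey plastic tray of copper nails, 110 x 80 x 25 mm, far right; origin at centre of underside. To be left alone.
- steel_rule: Steel rule, 30 x 200 x 3 mm, lying flat at the far left. To be left alone.
- needle_tool: Needle tool, wooden handle 100 x 9 x 9 mm with a 50 mm needle, lying near the robot at the left. To be left alone.
Things that resemble listed ones, but are neither listed nor needed, are in the scene too. Leave any orange look-alike of the flashing alone.

How it is judged:
By the outcome, as a careful person would: the job done as asked, in the order asked, and still so for the second after the job is handed in, while the arm keeps its last pose, push and grip.
It also fails if it takes over 45 s, if anything falls off the work surface, if the arm or the gripper's body presses on something with over 40 N, if the wrist force passes 120 N, or if a joint passes its speed limit or range.

## Working session

There is one attempt and no reset: what is moved stays moved. The work goes in short steps, Python scripts to look and compute and a tool call to move; the robot and the scene stay as the last step left them, time stands still between calls to the robot, and variables do not carry over. Pictures are saved under pics/ and viewed, and the job is handed in when it is done.

Besides the shell and the picture viewer there is one more tool, called as name([rows], argument=value, ...), one row to a line, values as JSON. drive_tool: Moves the arm, as the interface text tells. Its arguments: {"type":"object","properties":{"deltas":{"type":"array","items":{"type":"object","properties":{"hand":{"type":"number"},"tx":{"type":"number"},"ty":{"type":"number"},"tz":{"type":"number"},"wx":{"type":"number"},"wy":{"type":"number"},"wz":{"type":"number"}}}}},"required":["deltas"]}

```bash
ls; mkdir -p pics; python3 - <<'E'
from plant import *
import cv2
o=get_obs()
for k,v in o.items(): print(k,v)
for n in ("top","side","wrist"):
    m=camera_model(n); print(n,m)
    cv2.imwrite(f"pics/{n}0.png",cv2.cvtColor(capture(n),cv2.COLOR_RGB2BGR))
E
```

```text
pics
time 0.0
joint_positions [-1.26600137e+00  3.42731114e-01  1.52503116e+00 -2.54665499e-05
  1.27538444e+00 -1.46009728e-01]
dq [ 0.00024962  0.00152215 -0.00060606  0.0007941   0.00086008  0.00046701]
tau [-7.73945703e-04 -4.31248283e+01 -2.44222176e+01  7.17244414e-02
  5.59718348e-02 -1.39545264e-04]
tool_pos [ 228.62786369 -472.17131117  240.0356529 ]
tcp_rot [-3.14139064e+00  1.54106334e-03 -1.11998405e+00]
contact_force [ 0.36566184  0.58594326 -0.19310821]
moment [0.01528971 0.01608224 0.01043844]
grip_width 92.0036735497939
top {'fx': 453.39992854769184, 'fy': 453.39992854769184, 'cx': 283.9511505701519, 'cy': 212.49965611297998, 'D': array([0.01064585, 0.        , 0.        , 0.        , 0.        ]), 'rvec': array([ 2.10528999, -2.1392864 ,  0.18511899]), 'tvec': array([-9.66356448e-01,  5.39698579e+02,  1.25781782e+03])}
side {'fx': 448.9234324152816, 'fy': 448.9234324152816, 'cx': 279.9258905911371, 'cy': 213.3511511104888, 'D': array([0.02052166, 0.        , 0.        , 0.        , 0.        ]), 'rvec': array([ 0.6493137 , -2.47219157,  1.38003268]), 'tvec': array([ 459.40573312,  211.68367969, 1108.60569268])}
wrist {'fx': 290.35416350091697, 'fy': 290.35416350091697, 'cx': 278.19437173924547, 'cy': 211.45613978239524, 'D': array([-0.0544635,  0.       ,  0.       ,  0.       ,  0.       ]), 'rvec': array([-2.45771875,  1.54111593,  0.21404868]), 'tvec': array([-524.19714646,  -34.11291695,  391.03391976])}
```

View pics/top0.png

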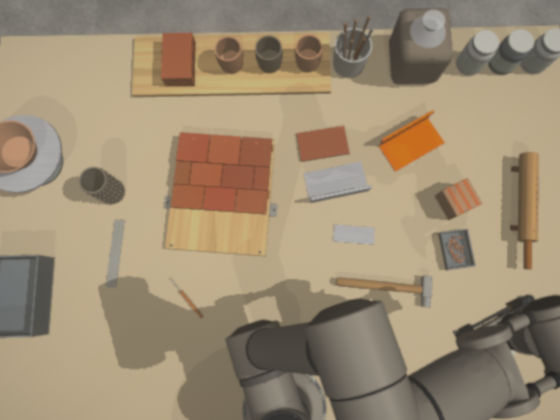

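View pics/side0.png

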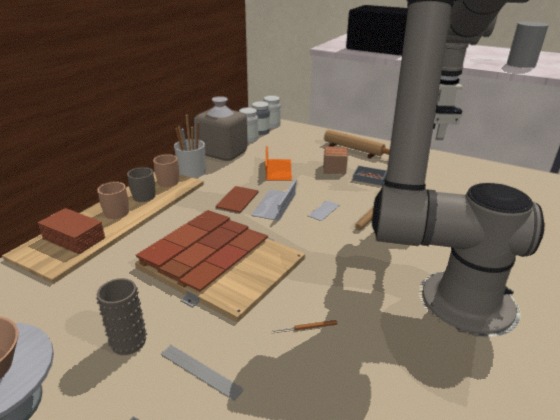

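View pics/wrist0.png

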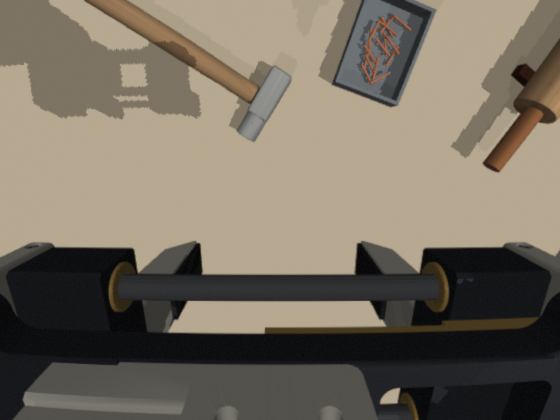

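```bash
cat > h.py <<'E'
from plant import *
import numpy as np, cv2
from scipy.spatial.transform import Rotation as Rn
def K(m): return np.array([[m['fx'],0,m['cx']],[0,m['fy'],m['cy']],[0,0,1.]])
def ray(m,px):
    p=cv2.undistortPoints(np.array(px,float).reshape(-1,1,2),K(m),np.array(m['D'])).reshape(-1,2)
    R=cv2.Rodrigues(np.array(m['rvec']))[0]; c=-R.T@np.array(m['tvec'])
    d=np.c_[p,np.ones(len(p))]@R
    return c,d
def onz(m,px,z):
    c,d=ray(m,px); return c+d*((z-c[2])/d[:,2])[:,None]
def proj(m,P):
    return cv2.projectPoints(np.array(P,float).reshape(-1,1,3),np.array(m['rvec']),np.array(m['tvec']),K(m),np.array(m['D']))[0].reshape(-1,2)
def save(n,img,box=None,s=1):
    b=cv2.cvtColor(img,cv2.COLOR_RGB2BGR)
    if box: b=b[box[1]:box[3],box[0]:box[2]]
    cv2.imwrite('pics/'+n,cv2.resize(b,None,fx=s,fy=s,interpolation=cv2.INTER_CUBIC))
E
python3 - <<'E'
import plant; print([n for n in dir(plant) if not n.startswith('__')])
import cv2
b=cv2.imread('pics/top0.png')
cv2.imwrite('pics/t1.png',cv2.resize(b[120:260,155:295],None,fx=4,fy=4,interpolation=cv2.INTER_CUBIC))
cv2.imwrite('pics/t2.png',cv2.resize(b[110:250,280:420],None,fx=4,fy=4,interpolation=cv2.INTER_CUBIC))
b=cv2.imread('pics/side0.png')
cv2.imwrite('pics/s1.png',cv2.resize(b[150:310,130:350],None,fx=3.5,fy=3.5,interpolation=cv2.INTER_CUBIC))
from plant import *
try: print(tcp_to_tips)
except Exception as e: print(e)
E
```

```text
['Unreachable', 'camera_model', 'capture', 'close_job', 'get_obs', 'tcp_to_tips']
14.0
```

View pics/t1.png

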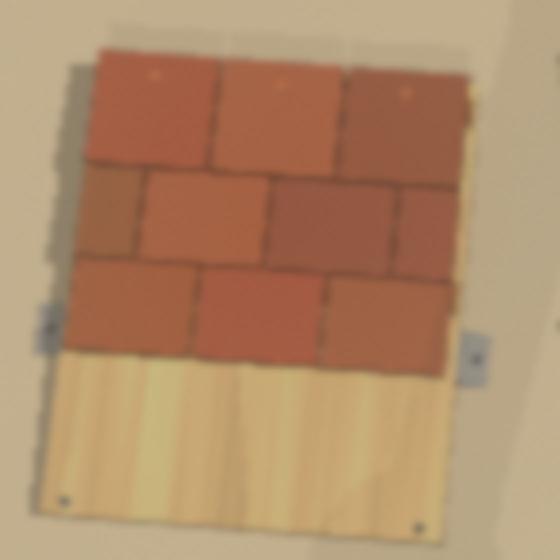

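View pics/t2.png

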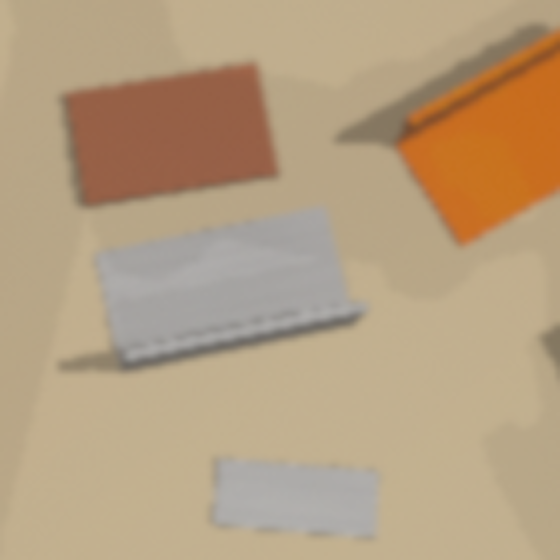

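View pics/s1.png

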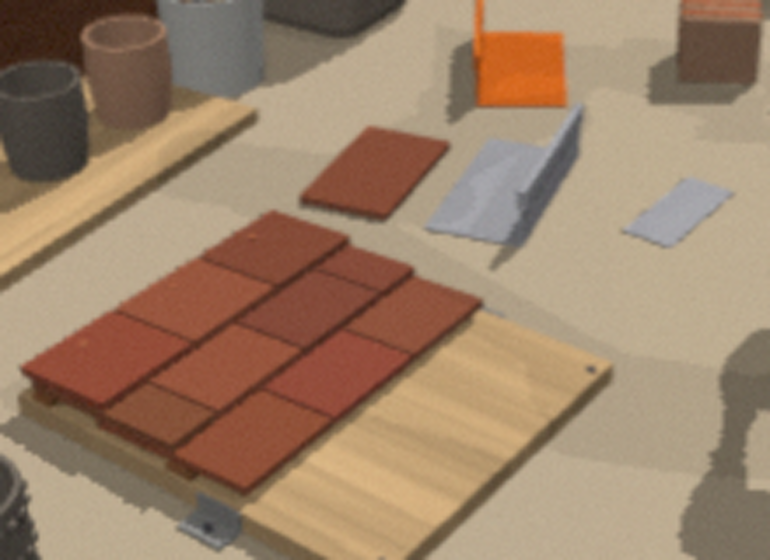

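```bash
python3 - <<'E'
from h import *
m=camera_model('top')
def f(pts,ox,oy,z):
    P=onz(m,[( (x+.5)/4-.5+ox,(y+.5)/4-.5+oy) for x,y in pts],z); return P[:,:2].round(1)
a=f([(97,255),(325,208)],280,110,2.5); print('free edge',a,np.linalg.norm(a[0]-a[1]))
b=f([(122,356),(363,308)],280,110,58); print('hem top',b,np.linalg.norm(b[0]-b[1]))
d=a[0]-a[1]; print('len dir yaw of y axis',np.degrees(np.arctan2(d[1],d[0])))
d=b[0]-b[1]; print(np.degrees(np.arctan2(d[1],d[0])), 'perp dist',a.mean(0)-b.mean(0))
c=f([(63,350),(445,376)],155,120,36); print('butt',c,np.linalg.norm(c[0]-c[1]))
e=f([(35,513),(442,543)],155,120,18); print('front',e,np.linalg.norm(e[0]-e[1]))
for q in (c,e):
  d=q[0]-q[1];print(np.degrees(np.arctan2(d[1],d[0])))
g=f([(196,360),(322,368)],155,120,36); print('mid',g,g.mean(0)); print(c.mean(0),e.mean(0))
s=f([(80,207),(277,175),(65,95),(257,63)],280,110,9); print('spare',s)
o=f([(212,525),(376,537),(218,458),(376,470)],280,110,2.5); print('offcut',o)
E
```

```text
free edge [[ 667.9  -71.6]
 [ 701.7 -245.8]] 177.4488095198162
hem top [[ 577.3  -85.6]
 [ 609.7 -260.3]] 177.67906460807365
len dir yaw of y axis 100.98065001017356
100.50674367317819 perp dist [91.3  14.25]
butt [[563.6 322.3]
 [539.6  43.2]] 280.1299876842892
front [[446.4 343.8]
 [419.7  47.2]] 297.79934519739965
85.08518694250274
84.85608570556786
mid [[554.6 224.9]
 [547.1 132.8]] [550.85 178.85]
[551.6  182.75] [433.05 195.5 ]
spare [[ 704.   -59.3]
 [ 726.5 -209.5]
 [ 793.4  -49.7]
 [ 816.4 -197.8]]
offcut [[ 460.7 -151.6]
 [ 449.9 -271.8]
 [ 510.6 -157.8]
 [ 499.7 -274.3]]
```

drive_tool([
  {"hand":-1,"wz":-0.5},
  {"wz":-1,"hand":-1},
  {"wz":-1,"hand":-1},
  {"wz":-1,"hand":-1},
  {"wz":-1,"hand":-1},
  {"wz":-1,"hand":-1},
  {"wz":-1,"hand":-1},
  {"wz":-1,"hand":-1},
  {"wz":-1,"hand":-1},
  {"wz":-1,"hand":-1},
  {"wz":-1,"hand":-1},
  {"wz":-1,"hand":-1},
  {"wz":-1,"hand":-1},
  {"wz":-1,"hand":-1},
  {"wz":-1,"hand":-1},
  {"wz":-0.5,"hand":-1},
  {"hand":-1},
])

```text
invalid input
```

```bash
python3 - <<'E'
from h import *
m=camera_model('wrist');o=get_obs()
R=cv2.Rodrigues(m['rvec'])[0]; c=-R.T@m['tvec']
T=Rn.from_euler('xyz',o['tcp_rot']).as_matrix()
print(o['tool_pos'],np.degrees(o['tcp_rot']))
print('cam in tool',T.T@(c-o['tool_pos']),'\n',T.T@R.T)
# shift from here to hem-view pose, in tool axes
print(T.T@(np.array([593,-173,160])-o['tool_pos'])/40)
E
```

```text
[ 228.66411177 -472.2714806   240.20687458] [-1.79990830e+02  6.64118631e-02 -6.41709343e+01]
cam in tool [  -0.4674509   -73.31304987 -145.21451803] 
 [[ 9.99999551e-01 -4.58580765e-04  8.29206902e-04]
 [ 2.15739031e-04  9.62294932e-01  2.72008121e-01]
 [-9.22679292e-04 -2.72007820e-01  9.62294599e-01]]
[ -2.76359721 -11.45785041   2.01021027]
```

drive_tool([
  {"hand":-1,"tx":0,"ty":0,"tz":0,"wx":0,"wy":0,"wz":-0.5},
  {"hand":-1,"tx":0,"ty":0,"tz":0,"wx":0,"wy":0,"wz":-1},
  {"hand":-1,"tx":0,"ty":0,"tz":0,"wx":0,"wy":0,"wz":-1},
  {"hand":-1,"tx":0,"ty":0,"tz":0,"wx":0,"wy":0,"wz":-1},
  {"hand":-1,"tx":0,"ty":0,"tz":0,"wx":0,"wy":0,"wz":-1},
  {"hand":-1,"tx":0,"ty":0,"tz":0,"wx":0,"wy":0,"wz":-1},
  {"hand":-1,"tx":0,"ty":0,"tz":0,"wx":0,"wy":0,"wz":-1},
  {"hand":-1,"tx":0,"ty":0,"tz":0,"wx":0,"wy":0,"wz":-1},
  {"hand":-1,"tx":0,"ty":0,"tz":0,"wx":0,"wy":0,"wz":-1},
  {"hand":-1,"tx":0,"ty":0,"tz":0,"wx":0,"wy":0,"wz":-1},
  {"hand":-1,"tx":0,"ty":0,"tz":0,"wx":0,"wy":0,"wz":-1},
  {"hand":-1,"tx":0,"ty":0,"tz":0,"wx":0,"wy":0,"wz":-1},
  {"hand":-1,"tx":0,"ty":0,"tz":0,"wx":0,"wy":0,"wz":-1},
  {"hand":-1,"tx":0,"ty":0,"tz":0,"wx":0,"wy":0,"wz":-1},
  {"hand":-1,"tx":0,"ty":0,"tz":0,"wx":0,"wy":0,"wz":-1},
  {"hand":-1,"tx":0,"ty":0,"tz":0,"wx":0,"wy":0,"wz":-0.5},
])

```text
time: 1.48
tool_pos: [228.7, -472.4, 240.5]
tcp_rot: [-3.141, 0.0, 0.193]
contact_force: [-1.1, -0.9, -0.9]
grip_width: 91.8
```

```bash
python3 - <<'E'
from h import *
o=get_obs()
T=Rn.from_euler('xyz',o['tcp_rot']).as_matrix()
print(o['time'],o['tool_pos'],np.degrees(o['tcp_rot']))
print(T.T@(np.array([593,-173,160])-o['tool_pos'])/40)
E
```

```text
1.4833 [ 228.70162042 -472.41591603  240.46304598] [-1.79968866e+02  3.28833220e-03  1.10835693e+01]
[10.3766981  -5.59386238  2.01402058]
```

drive_tool([
  {"hand":-1,"tx":0.37,"ty":-0.2,"tz":0.07,"wx":0,"wy":0,"wz":0},
  {"hand":-1,"tx":0.74,"ty":-0.4,"tz":0.14,"wx":0,"wy":0,"wz":0},
  {"hand":-1,"tx":0.74,"ty":-0.4,"tz":0.14,"wx":0,"wy":0,"wz":0},
  {"hand":-1,"tx":0.74,"ty":-0.4,"tz":0.14,"wx":0,"wy":0,"wz":0},
  {"hand":-1,"tx":0.74,"ty":-0.4,"tz":0.14,"wx":0,"wy":0,"wz":0},
  {"hand":-1,"tx":0.74,"ty":-0.4,"tz":0.14,"wx":0,"wy":0,"wz":0},
  {"hand":-1,"tx":0.74,"ty":-0.4,"tz":0.14,"wx":0,"wy":0,"wz":0},
  {"hand":-1,"tx":0.74,"ty":-0.4,"tz":0.14,"wx":0,"wy":0,"wz":0},
  {"hand":-1,"tx":0.74,"ty":-0.4,"tz":0.14,"wx":0,"wy":0,"wz":0},
  {"hand":-1,"tx":0.74,"ty":-0.4,"tz":0.14,"wx":0,"wy":0,"wz":0},
  {"hand":-1,"tx":0.74,"ty":-0.4,"tz":0.14,"wx":0,"wy":0,"wz":0},
  {"hand":-1,"tx":0.74,"ty":-0.4,"tz":0.14,"wx":0,"wy":0,"wz":0},
  {"hand":-1,"tx":0.74,"ty":-0.4,"tz":0.14,"wx":0,"wy":0,"wz":0},
  {"hand":-1,"tx":0.74,"ty":-0.4,"tz":0.14,"wx":0,"wy":0,"wz":0},
  {"hand":-1,"tx":0.37,"ty":-0.2,"tz":0.07,"wx":0,"wy":0,"wz":0},
  {"hand":-1,"tx":0,"ty":0,"tz":0,"wx":0,"wy":0,"wz":0},
])

```text
time: 2.82
tool_pos: [595.5, -171.6, 160.8]
tcp_rot: [-3.14, 0.001, 0.193]
contact_force: [-0.5, -0.4, -0.5]
grip_width: 91.6
```

```bash
python3 - <<'E'
from h import *
o=get_obs(); m=camera_model('wrist'); np.save('w1.npy',m,allow_pickle=True)
save('w1.png',capture('wrist'),None,1.4)
cv2.imwrite('pics/w1raw.png',cv2.resize(cv2.imread('pics/w1.png'),(560,420)))
print(o['time'],o['tool_pos'],np.degrees(o['tcp_rot']))
E
```

```text
2.8167 [ 595.48797921 -171.60927468  160.76835467] [-1.79912209e+02  3.70651938e-02  1.10438405e+01]
```

View pics/w1.png

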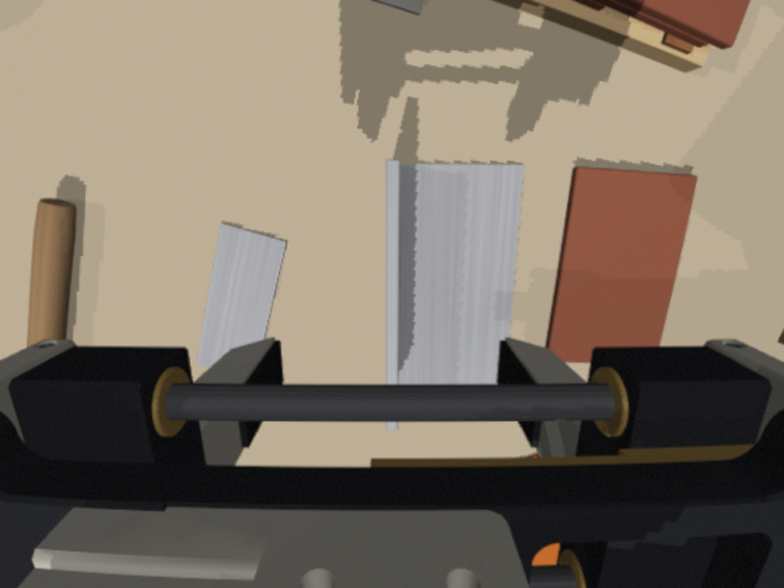

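```bash
python3 - <<'E'
from h import *
m=np.load('w1.npy',allow_pickle=True).item()
def f(pts,z): return onz(m,[((x+.5)/1.4-.5,(y+.5)/1.4-.5) for x,y in pts],z)[:,:2]
h=f([(387,160),(399,160),(387,428),(397,428)],58); print(h.round(1))
L=h[:2].mean(0);Rr=h[2:].mean(0); d=L-Rr
print('hem mid',(L+Rr)/2,np.linalg.norm(d),np.degrees(np.arctan2(d[1],d[0]))-90)
e=f([(523,163),(516,300)],2.5); d=e[0]-e[1]; print(e,np.degrees(np.arctan2(d[1],d[0]))-90)
E
```

```text
[[ 577.4  -87.5]
 [ 584.3  -86.1]
 [ 611.3 -262.8]
 [ 618.2 -261.5]]
hem mid [ 597.79710732 -174.49732471] 178.60122423932413 10.934018287594085
[[ 672.63364712  -67.59180893]
 [ 695.22430526 -167.56665132]] 12.732913155581102
```

drive_tool([
  {"hand":-1,"tx":0.04,"ty":0.08,"tz":0.2,"wx":0,"wy":0,"wz":0},
  {"hand":-1,"tx":0,"ty":0,"tz":0.4,"wx":0,"wy":0,"wz":0},
  {"hand":-1,"tx":0,"ty":0,"tz":0.4,"wx":0,"wy":0,"wz":0},
  {"hand":-1,"tx":0,"ty":0,"tz":0.4,"wx":0,"wy":0,"wz":0},
  {"hand":-1,"tx":0,"ty":0,"tz":0.4,"wx":0,"wy":0,"wz":0},
  {"hand":-1,"tx":0,"ty":0,"tz":0.4,"wx":0,"wy":0,"wz":0},
  {"hand":-1,"tx":0,"ty":0,"tz":0.4,"wx":0,"wy":0,"wz":0},
  {"hand":-1,"tx":0,"ty":0,"tz":0.32,"wx":0,"wy":0,"wz":0},
  {"hand":-1,"tx":0,"ty":0,"tz":0,"wx":0,"wy":0,"wz":0},
  {"hand":0,"tx":0,"ty":0,"tz":0,"wx":0,"wy":0,"wz":0},
  {"hand":0.5,"tx":0,"ty":0,"tz":0,"wx":0,"wy":0,"wz":0},
  {"hand":0.6,"tx":0,"ty":0,"tz":0,"wx":0,"wy":0,"wz":0},
  {"hand":0.7,"tx":0,"ty":0,"tz":0,"wx":0,"wy":0,"wz":0},
  {"hand":0.75,"tx":0,"ty":0,"tz":0,"wx":0,"wy":0,"wz":0},
  {"hand":0.8,"tx":0,"ty":0,"tz":0,"wx":0,"wy":0,"wz":0},
  {"hand":1,"tx":0,"ty":0,"tz":0,"wx":0,"wy":0,"wz":0},
  {"hand":1,"tx":0,"ty":0,"tz":0,"wx":0,"wy":0,"wz":0},
  {"hand":1,"tx":0,"ty":0,"tz":0,"wx":0,"wy":0,"wz":0},
  {"hand":1,"tx":0,"ty":0,"tz":0,"wx":0,"wy":0,"wz":0},
  {"hand":1,"tx":0,"ty":0,"tz":0,"wx":0,"wy":0,"wz":0},
])

```text
time: 4.53
tool_pos: [595.9, -177.5, 45.5]
tcp_rot: [3.142, 0.0, 0.189]
contact_force: [-0.1, -0.3, 0.1]
grip_width: 22.7
```

```bash
python3 - <<'E'
from h import *
save('w2.png',capture('wrist'),None,1.4)
save('s2.png',capture('side'),(200,110,400,270),4)
o=get_obs();print(o['time'],o['tool_pos'],np.degrees(o['tcp_rot']),o['grip_width'],o['contact_force'])
E
```

```text
4.6333 [ 595.83583628 -177.5264013    45.46644842] [-1.79999971e+02  5.73874330e-03  1.08285067e+01] 15.43127732575792 [-0.18838988 -0.27864559 -0.40569205]
```

View pics/s2.png

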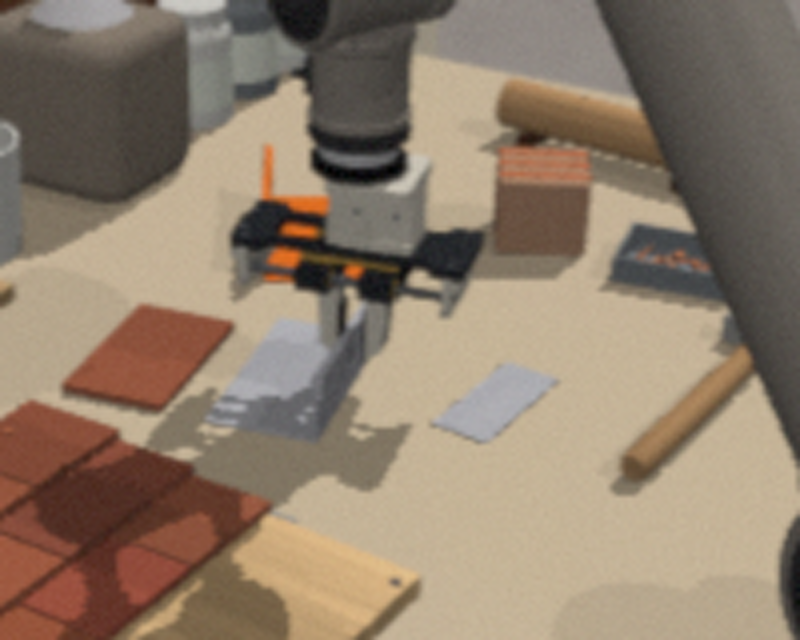

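View pics/w2.png

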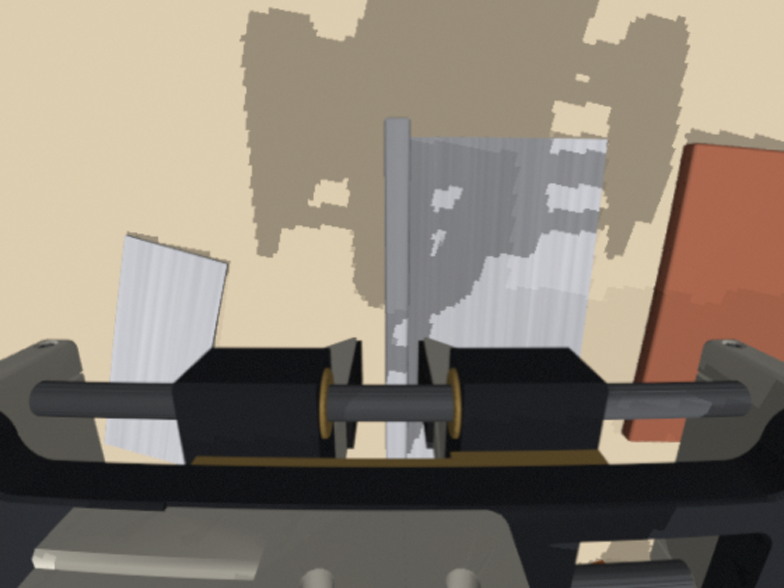

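drive_tool([
  {"hand":1,"tx":0,"ty":0,"tz":0,"wx":0,"wy":0,"wz":0},
  {"hand":1,"tx":0,"ty":0,"tz":0,"wx":0,"wy":0,"wz":0},
  {"hand":1,"tx":0,"ty":0,"tz":0,"wx":0,"wy":0,"wz":0},
  {"hand":1,"tx":0,"ty":0,"tz":0,"wx":0,"wy":0,"wz":0},
])

```text
time: 4.97
tool_pos: [596.1, -177.5, 45.6]
tcp_rot: [3.141, -0.001, 0.189]
contact_force: [1.0, 0.2, -0.1]
grip_width: 7.7
```

```bash
python3 - <<'E'
from h import *
m=camera_model('wrist'); np.save('w3.npy',m,allow_pickle=True)
o=get_obs()
w=capture('wrist'); save('w3.png',w,None,1.4)
print(o['time'],o['tool_pos'],np.degrees(o['tcp_rot']),o['grip_width'],o['contact_force'])
E
```

```text
4.9667 [ 596.14163552 -177.5468363    45.62286028] [ 1.79980635e+02 -3.16840684e-02  1.08355720e+01] 7.74910009430108 [ 0.97162159  0.19075321 -0.09053695]
```

View pics/w3.png

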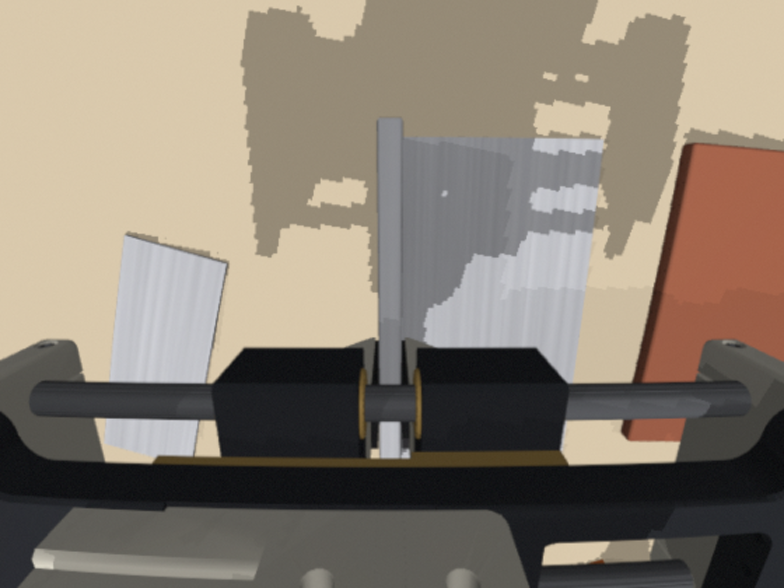

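```bash
python3 - <<'E'
from h import *
m=np.load('w3.npy',allow_pickle=True).item()
def f(pts,z): return onz(m,[((x+.5)/1.4-.5,(y+.5)/1.4-.5) for x,y in pts],z)
o=get_obs();T=Rn.from_euler('xyz',o['tcp_rot']).as_matrix();p=o['tool_pos']
print((f([(378,117),(403,117),(380,300),(402,300)],58)-p)@T)
print((f([(602,138),(592,240),(575,380)],2.5)-p)@T, (f([(404,137)],2.5)-p)@T)
E
```

```text
[[ -3.54448101 -92.83748114 -12.3665566 ]
 [  4.07712931 -92.83734778 -12.36196601]
 [ -3.29121857 -34.70693251 -12.34518052]
 [  4.2019161  -34.70437867 -12.34066643]]
[[ 94.17969039 -93.2316213   43.19217307]
 [ 95.15877299 -47.7740472   43.20935939]
 [ 96.24259718  24.94123881  43.23656062]] [[  6.26745237 -92.61235038  43.13944915]]
```

```bash
python3 - <<'E'
from h import *
m=camera_model('top'); b=cv2.imread('pics/top0.png'); lab=cv2.cvtColor(b,cv2.COLOR_BGR2LAB).astype(float)
a=lab[:,:,1]
# butt: column-wise subpixel threshold on a channel
pts=[]
for c in range(174,266):
    col=a[195:230,c]; hi=np.median(a[190:203,c]); lo=np.median(a[220:235,c]); t=(hi+lo)/2
    i=np.where((col[:-1]>t)&(col[1:]<=t))[0]
    if len(i): i=i[-1]; pts.append((c,195+i+(col[i]-t)/(col[i]-col[i+1])))
pts=np.array(pts); 
P=onz(m,pts,36)[:,:2]
# underside of butt z=27 hidden; top edge seen or underside? print both
for it in range(3):
    k=np.polyfit(P[:,1],P[:,0],1); r=P[:,0]-np.polyval(k,P[:,1]); P=P[abs(r)<2*r.std()+.3]
print('butt x=%.4f*y+%.1f'%tuple(k),'angle',np.degrees(np.arctan(-k[0])),r.std(),len(P))
# board front edge & sides: brightness/sat
hsv=cv2.cvtColor(b,cv2.COLOR_BGR2HSV); S=hsv[:,:,1].astype(float)
pf=[]
for c in range(172,262):
    col=S[240:262,c]; t=(np.median(S[228,c-2:c+3])+np.median(S[262:266,c]))/2
    i=np.where((col[:-1]>t)&(col[1:]<=t))[0]
    if len(i): i=i[-1]; pf.append((c,240+i+(col[i]-t)/(col[i]-col[i+1])))
P=onz(m,pf,18)[:,:2]
for it in range(3):
    k=np.polyfit(P[:,1],P[:,0],1); r=P[:,0]-np.polyval(k,P[:,1]); P=P[abs(r)<2*r.std()+.3]
print('front x=%.4f*y+%.1f'%tuple(k),np.degrees(np.arctan(-k[0])),r.std(),len(P))
for name,rng,rev in(('L',range(216,246),0),('R',range(218,250),1)):
    Q=[]
    for row in range(rng.start,rng.stop):
        x0,x1=(158,180) if not rev else (256,280)
        col=S[row,x0:x1]; col=col if not rev else col[::-1]
        t=(np.median(col[:4])+np.median(col[-6:]))/2
        i=np.where((col[:-1]<=t)&(col[1:]>t))[0]
        if len(i):
            i=i[0]; s=i+(t-col[i])/(col[i+1]-col[i]); Q.append((x0+s if not rev else x1-1-s,row))
    P=onz(m,Q,18)[:,:2]; 
    for it in range(3):
        k=np.polyfit(P[:,0],P[:,1],1); r=P[:,1]-np.polyval(k,P[:,0]); P=P[abs(r)<2*r.std()+.3]
    print(name,'y=%.4f*x+%.1f'%tuple(k),np.degrees(np.arctan(k[0])),'y at 500:',np.polyval(k,500),r.std(),len(P))
E
```

```text
butt x=0.0892*y+536.6 angle -5.098683190243116 0.5069290813058684 89
front x=0.0914*y+414.4 -5.2212047558781665 0.30859748255189784 90
L y=-0.0856*x+379.6 -4.895320389041158 y at 500: 336.77963677226984 0.20000634556775387 30
R y=-0.0945*x+87.4 -5.397763105617579 y at 500: 40.17910897737847 0.1578457205472443 32
```

drive_tool([
  {"hand":1,"tx":0,"ty":0,"tz":-0.1,"wx":0,"wy":0,"wz":0},
  {"hand":1,"tx":0,"ty":0,"tz":-0.2,"wx":0,"wy":0,"wz":0},
  {"hand":1,"tx":0,"ty":0,"tz":-0.3,"wx":0,"wy":0,"wz":0},
  {"hand":1,"tx":0,"ty":0,"tz":-0.3,"wx":0,"wy":0,"wz":0},
  {"hand":1,"tx":0,"ty":0,"tz":-0.3,"wx":0,"wy":0,"wz":0},
  {"hand":1,"tx":0,"ty":0,"tz":-0.3,"wx":0,"wy":0,"wz":0},
  {"hand":1,"tx":0,"ty":0,"tz":-0.3,"wx":0,"wy":0,"wz":0},
  {"hand":1,"tx":0,"ty":0,"tz":-0.2,"wx":0,"wy":0,"wz":0.4},
  {"hand":1,"tx":0,"ty":0,"tz":0,"wx":0,"wy":0,"wz":0.8},
  {"hand":1,"tx":0,"ty":0,"tz":0,"wx":0,"wy":0,"wz":0.8},
  {"hand":1,"tx":0,"ty":0,"tz":0,"wx":0,"wy":0,"wz":0.8},
  {"hand":1,"tx":0,"ty":0,"tz":0,"wx":0,"wy":0,"wz":0.4},
  {"hand":1,"tx":0,"ty":0,"tz":0,"wx":0,"wy":0,"wz":0},
])

```text
time: 6.1
tool_pos: [596.1, -177.6, 126.9]
tcp_rot: [3.141, -0.001, -0.091]
contact_force: [-0.4, 0.8, -1.4]
grip_width: 7.7
```

```bash
python3 - <<'E'
from h import *
o=get_obs()
save('w4.png',capture('wrist'),None,1.4)
print(o['time'],o['tool_pos'],np.degrees(o['tcp_rot']),o['grip_width'],o['contact_force'],o['moment'])
T=Rn.from_euler('xyz',o['tcp_rot']).as_matrix()
print(T.T@(np.array([445.4,190.4,126])-o['tool_pos'])/40)
E
```

```text
6.1 [ 596.09944771 -177.63948979  126.91546276] [ 1.79969376e+02 -7.95858166e-02 -5.24216561e+00] 7.731300033092073 [-0.39540367  0.81619766 -1.41519452] [-0.01809548 -0.07957609  0.03408444]
[-4.59240817 -8.81829294  0.01179434]
```

View pics/w4.png

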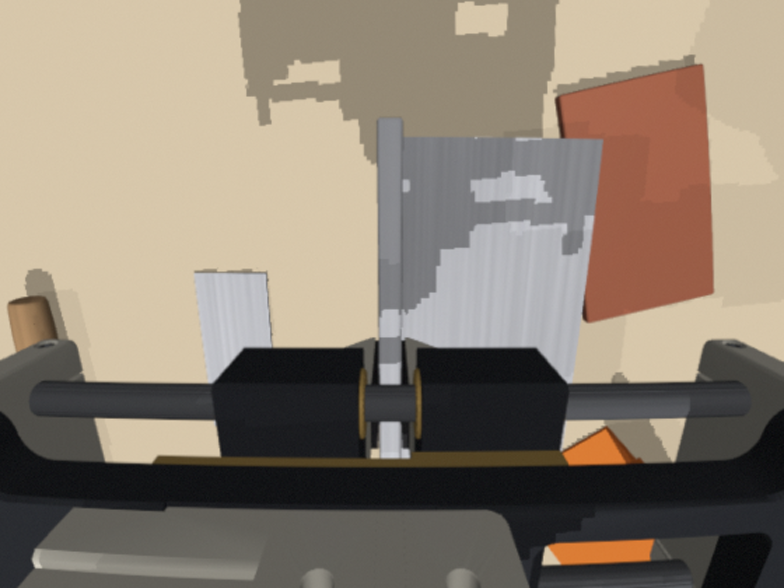

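drive_tool([
  {"hand":1,"tx":-0.12,"ty":-0.23,"tz":0,"wx":0,"wy":0,"wz":0},
  {"hand":1,"tx":-0.24,"ty":-0.46,"tz":0,"wx":0,"wy":0,"wz":0},
  {"hand":1,"tx":-0.24,"ty":-0.46,"tz":0,"wx":0,"wy":0,"wz":0},
  {"hand":1,"tx":-0.24,"ty":-0.46,"tz":0,"wx":0,"wy":0,"wz":0},
  {"hand":1,"tx":-0.24,"ty":-0.46,"tz":0,"wx":0,"wy":0,"wz":0},
  {"hand":1,"tx":-0.24,"ty":-0.46,"tz":0,"wx":0,"wy":0,"wz":0},
  {"hand":1,"tx":-0.24,"ty":-0.46,"tz":0,"wx":0,"wy":0,"wz":0},
  {"hand":1,"tx":-0.24,"ty":-0.46,"tz":0,"wx":0,"wy":0,"wz":0},
  {"hand":1,"tx":-0.24,"ty":-0.46,"tz":0,"wx":0,"wy":0,"wz":0},
  {"hand":1,"tx":-0.24,"ty":-0.46,"tz":0,"wx":0,"wy":0,"wz":0},
  {"hand":1,"tx":-0.24,"ty":-0.46,"tz":0,"wx":0,"wy":0,"wz":0},
  {"hand":1,"tx":-0.24,"ty":-0.46,"tz":0,"wx":0,"wy":0,"wz":0},
  {"hand":1,"tx":-0.24,"ty":-0.46,"tz":0,"wx":0,"wy":0,"wz":0},
  {"hand":1,"tx":-0.24,"ty":-0.46,"tz":0,"wx":0,"wy":0,"wz":0},
  {"hand":1,"tx":-0.24,"ty":-0.46,"tz":0,"wx":0,"wy":0,"wz":0},
  {"hand":1,"tx":-0.24,"ty":-0.46,"tz":0,"wx":0,"wy":0,"wz":0},
  {"hand":1,"tx":-0.24,"ty":-0.46,"tz":0,"wx":0,"wy":0,"wz":0},
  {"hand":1,"tx":-0.24,"ty":-0.46,"tz":0,"wx":0,"wy":0,"wz":0},
  {"hand":1,"tx":-0.24,"ty":-0.46,"tz":0,"wx":0,"wy":0,"wz":0},
  {"hand":1,"tx":-0.15,"ty":-0.31,"tz":0,"wx":0,"wy":0,"wz":0},
])

```text
time: 7.82
tool_pos: [443.3, 192.2, 125.9]
tcp_rot: [-3.141, 0.0, -0.088]
contact_force: [-0.6, 0.4, -2.2]
grip_width: 7.3
```

drive_tool([
  {"hand":1,"tx":0,"ty":0,"tz":0,"wx":0,"wy":0,"wz":0},
  {"hand":1,"tx":0,"ty":0,"tz":0,"wx":0,"wy":0,"wz":0},
])

```text
time: 7.98
tool_pos: [444.2, 191.0, 125.9]
tcp_rot: [3.142, -0.0, -0.087]
contact_force: [0.6, -0.2, -1.6]
grip_width: 7.8
```

```bash
python3 - <<'E'
from h import *
o=get_obs(); m=camera_model('wrist'); np.save('w5.npy',m,allow_pickle=True); np.save('o5.npy',o,allow_pickle=True)
save('w5.png',capture('wrist'),None,1.4)
save('t5.png',capture('top'),(155,120,295,260),4)
print(o['time'],o['tool_pos'],np.degrees(o['tcp_rot']),o['grip_width'],o['contact_force'],o['moment'])
E
```

```text
7.9833 [444.24760409 190.99487959 125.85794756] [ 1.79996178e+02 -2.72509657e-02 -5.01216891e+00] 7.790198092136501 [ 0.59918325 -0.15017488 -1.58503094] [-0.03470621 -0.03827327  0.02024396]
```

View pics/w5.png

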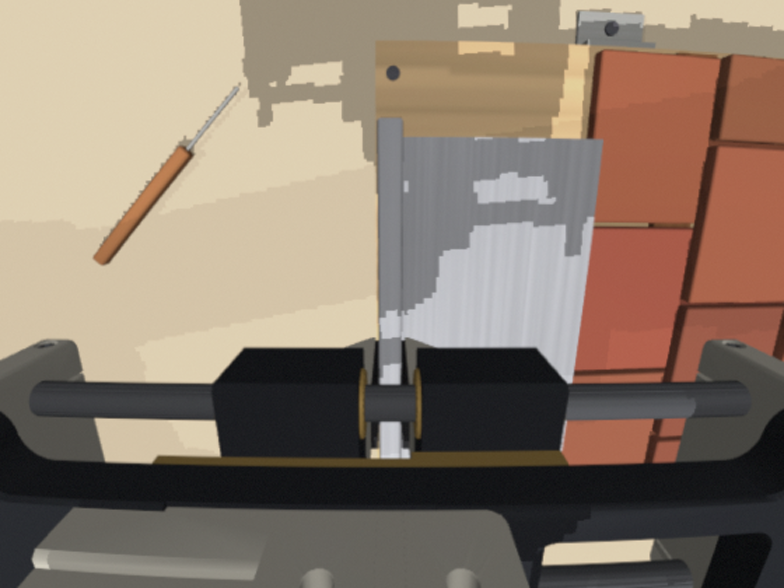

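View pics/t5.png

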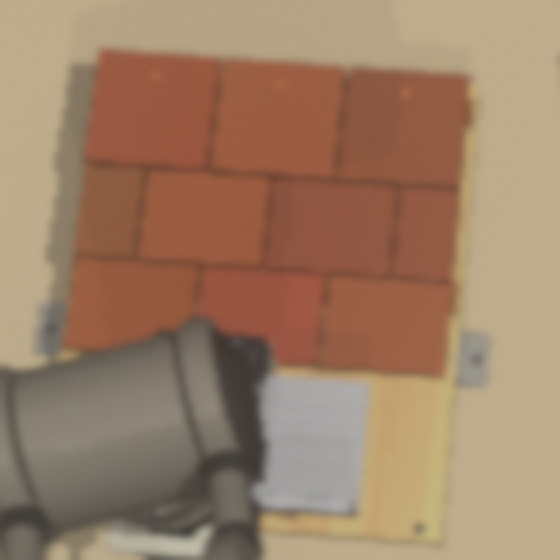

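```bash
python3 - <<'E'
from h import *
m=np.load('w5.npy',allow_pickle=True).item();o=np.load('o5.npy',allow_pickle=True).item()
T=Rn.from_euler('xyz',o['tcp_rot']).as_matrix();p=o['tool_pos']
def f(pts,z): return onz(m,[((x+.5)/1.4-.5,(y+.5)/1.4-.5) for x,y in pts],z)
def show(n,pts,z):
    W=f(pts,z); print(n,W.round(1).tolist(),'tool',((W-p)@T).round(1)[:,:2].tolist())
show('board front-left',[(376,41)],18)
show('butt left corner',[(597,51)],36)
show('gap L/M',[(594,224)],36)
show('gap M/R',[(576,371)],36)
zb=p[2]-45.6
show('free edge',[(602,138),(592,240)],zb+2.5); show('hem end',[(390,117)],zb+58)
E
```

```text
board front-left [[449.8, 341.6, 18.0]] tool [[-7.7, -150.5]]
butt left corner [[566.1, 323.0, 36.0]] tool [[109.8, -142.1]]
gap L/M [[566.9, 231.1, 36.0]] tool [[118.7, -50.6]]
gap M/R [[559.9, 137.7, 36.0]] tool [[119.8, 43.0]]
free edge [[546.1, 275.6, 82.8], [543.1, 230.2, 82.8]] tool [[94.1, -93.2], [95.0, -47.7]]
hem end [[452.4, 283.4, 138.3]] tool [[0.0, -92.8]]
```

drive_tool([
  {"hand":1,"tx":0,"ty":0,"tz":0.2,"wx":0,"wy":0,"wz":0.03},
  {"hand":1,"tx":0,"ty":0,"tz":0.35,"wx":0,"wy":0,"wz":0},
  {"hand":1,"tx":0,"ty":0,"tz":0.35,"wx":0,"wy":0,"wz":0},
  {"hand":1,"tx":0,"ty":0,"tz":0.3,"wx":0,"wy":0,"wz":0},
  {"hand":1,"tx":0,"ty":0,"tz":0.15,"wx":0,"wy":0,"wz":0},
  {"hand":1,"tx":0,"ty":0,"tz":0.1,"wx":0,"wy":0,"wz":0},
  {"hand":1,"tx":0,"ty":0,"tz":0,"wx":0,"wy":0,"wz":0},
  {"hand":1,"tx":0,"ty":0,"tz":0,"wx":0,"wy":0,"wz":0},
])

```text
time: 8.75
tool_pos: [445.1, 190.2, 67.6]
tcp_rot: [-3.142, -0.0, -0.093]
contact_force: [-0.2, -0.4, -1.1]
grip_width: 8.0
```

```bash
python3 - <<'E'
from h import *
o=get_obs(); m=camera_model('wrist'); np.save('w6.npy',m,allow_pickle=True); np.save('o6.npy',o,allow_pickle=True)
save('w6.png',capture('wrist'),None,1.4)
save('s6.png',capture('side'),(120,190,320,340),4)
print(o['time'],o['tool_pos'],np.degrees(o['tcp_rot']),o['grip_width'],o['contact_force'],o['moment'])
E
```

```text
8.75 [445.12735515 190.18103044  67.62963729] [-1.79999912e+02 -1.72698640e-02 -5.34601964e+00] 8.000798546083512 [-0.16056532 -0.35381304 -1.08882715] [ 0.04573694 -0.10302633  0.02443502]
```

View pics/w6.png

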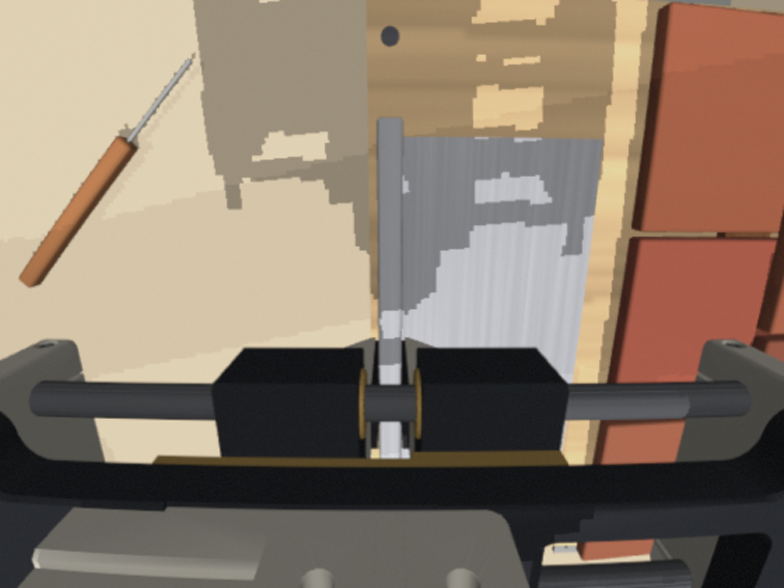

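View pics/s6.png

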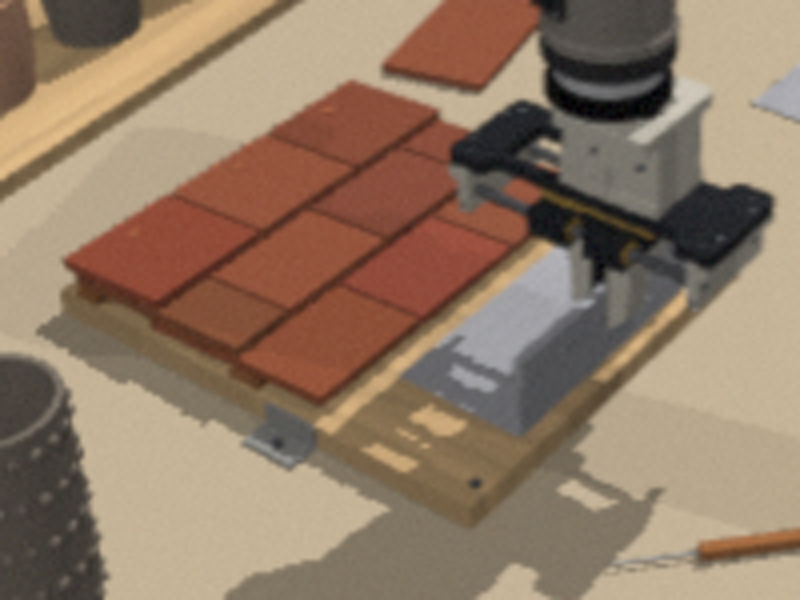

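```bash
python3 - <<'E'
from h import *
m=np.load('w6.npy',allow_pickle=True).item();o=np.load('o6.npy',allow_pickle=True).item()
T=Rn.from_euler('xyz',o['tcp_rot']).as_matrix();p=o['tool_pos']
def f(pts,z): return onz(m,[((x+.5)/1.4-.5,(y+.5)/1.4-.5) for x,y in pts],z)
def show(n,pts,z):
    W=f(pts,z); print(n,W.round(1).tolist(),'tool',((W-p)@T).round(1)[:,:2].tolist())
show('butt top edge left corner, LM gap, mid',[(671,4),(643,231),(640,240),(613,430)],36)
show('front edge',[(366,60),(371,310)],18)
zb=p[2]-45.6
show('free edge',[(602,138),(592,240),(575,375)],zb+2.5); show('hem end',[(390,117)],zb+58)
E
python3 - <<'E'
import cv2
b=cv2.imread('pics/w6.png'); cv2.imwrite('pics/w6c.png',cv2.resize(b[0:300,550:784],None,fx=2,fy=2))
E
```

```text
butt top edge left corner, LM gap, mid [[569.4, 323.0, 36.0], [561.6, 233.0, 36.0], [560.5, 229.1, 36.0], [554.4, 132.1, 36.0]] tool [[111.3, -143.8], [112.0, -53.5], [111.3, -49.5], [114.2, 47.7]]
front edge [[446.5, 315.8, 18.0], [436.7, 202.3, 18.0]] tool [[-10.4, -125.2], [-9.5, -11.2]]
free edge [[547.5, 274.2, 24.5], [544.2, 228.9, 24.5], [538.4, 159.3, 24.5]] tool [[94.0, -93.2], [95.0, -47.7], [95.7, 22.1]]
hem end [[453.8, 282.6, 80.0]] tool [[-0.0, -92.8]]
```

View pics/w6c.png

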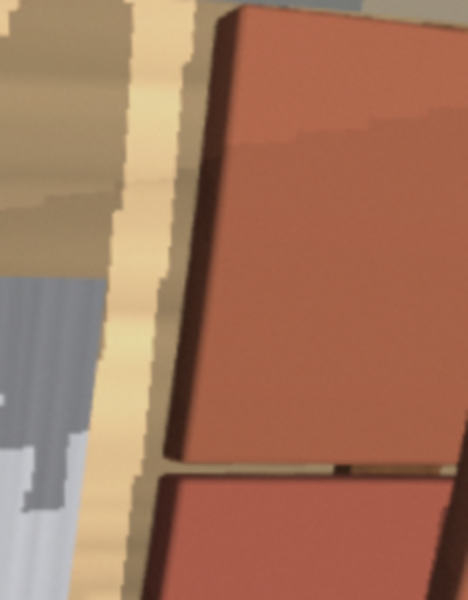

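drive_tool([
  {"hand":1,"tx":0,"ty":-0.02,"tz":0.03,"wx":0,"wy":0,"wz":0},
  {"hand":1,"tx":0,"ty":0,"tz":0.03,"wx":0,"wy":0,"wz":0},
  {"hand":1,"tx":0,"ty":0,"tz":0.02,"wx":0,"wy":0,"wz":0},
  {"hand":1,"tx":0,"ty":0,"tz":0,"wx":0,"wy":0,"wz":0},
  {"hand":1,"tx":0,"ty":0,"tz":0,"wx":0,"wy":0,"wz":0},
])

```text
time: 9.27
tool_pos: [444.9, 191.2, 64.3]
tcp_rot: [3.142, -0.0, -0.093]
contact_force: [0.7, 0.2, -1.2]
grip_width: 7.8
```

```bash
python3 - <<'E'
from h import *
o=get_obs()
print(o['time'],o['tool_pos'],np.degrees(o['tcp_rot']),o['grip_width'],o['contact_force'],o['moment'])
E
```

```text
9.2667 [444.87074351 191.19059873  64.29396164] [ 1.79995447e+02 -2.23922045e-03 -5.31767766e+00] 7.765211480582213 [ 0.73505393  0.21421142 -1.23368768] [ 0.01788535 -0.10407126  0.01632593]
```

drive_tool([
  {"hand":1,"tx":0,"ty":0,"tz":0.015,"wx":0,"wy":0,"wz":0},
  {"hand":1,"tx":0,"ty":0,"tz":0.015,"wx":0,"wy":0,"wz":0},
  {"hand":1,"tx":0,"ty":0,"tz":0,"wx":0,"wy":0,"wz":0},
  {"hand":1,"tx":0,"ty":0,"tz":0,"wx":0,"wy":0,"wz":0},
])

```text
time: 9.6
tool_pos: [445.1, 191.2, 63.6]
tcp_rot: [-3.141, -0.001, -0.093]
contact_force: [-2.2, -0.2, 5.5]
grip_width: 7.7
```

drive_tool([
  {"hand":1,"tx":0.05,"ty":0,"tz":0,"wx":0,"wy":0,"wz":0},
  {"hand":1,"tx":0.1,"ty":0,"tz":0,"wx":0,"wy":0,"wz":0},
  {"hand":1,"tx":0.1,"ty":0,"tz":0,"wx":0,"wy":0,"wz":0},
  {"hand":1,"tx":0.1,"ty":0,"tz":0,"wx":0,"wy":0,"wz":0},
  {"hand":1,"tx":0.1,"ty":0,"tz":0,"wx":0,"wy":0,"wz":0},
  {"hand":1,"tx":0.1,"ty":0,"tz":0,"wx":0,"wy":0,"wz":0},
  {"hand":1,"tx":0.1,"ty":0,"tz":0,"wx":0,"wy":0,"wz":0},
  {"hand":1,"tx":0.1,"ty":0,"tz":0,"wx":0,"wy":0,"wz":0},
  {"hand":1,"tx":0.05,"ty":0,"tz":0,"wx":0,"wy":0,"wz":0},
  {"hand":1,"tx":0,"ty":0,"tz":0,"wx":0,"wy":0,"wz":0},
])

```text
time: 10.43
tool_pos: [475.1, 188.3, 63.6]
tcp_rot: [3.141, 0.003, -0.093]
contact_force: [-8.5, 0.3, 11.9]
grip_width: 7.4
```

```bash
python3 - <<'E'
from h import *
o=get_obs(); m=camera_model('wrist'); np.save('w7.npy',m,allow_pickle=True); np.save('o7.npy',o,allow_pickle=True)
save('w7.png',capture('wrist'),None,1.4)
print(o['time'],o['tool_pos'],np.degrees(o['tcp_rot']),o['grip_width'],o['contact_force'],o['moment'])
E
```

```text
10.4333 [475.14449787 188.329964    63.58824   ] [179.97063623   0.19447044  -5.3161083 ] 7.433295351421014 [-8.471976    0.28325091 11.93523257] [0.06756074 1.20391316 0.04880302]
```

View pics/w7.png

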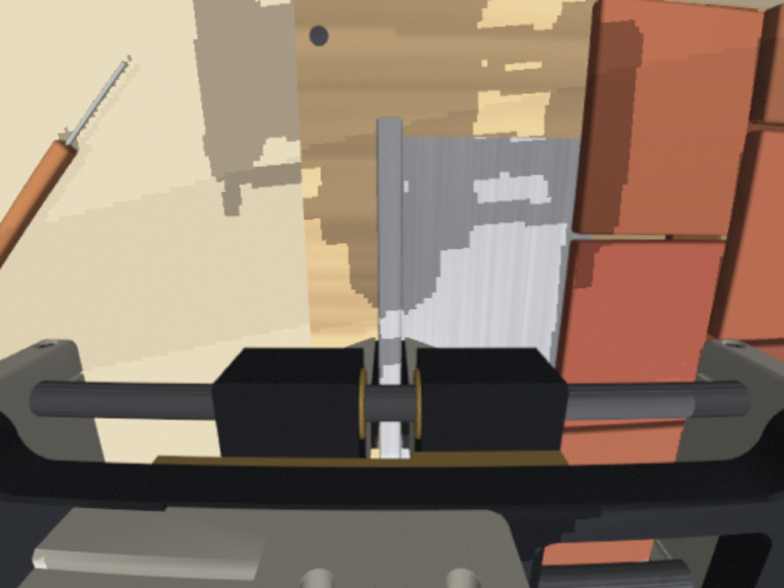

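drive_tool([
  {"hand":1,"tx":0.05,"ty":0,"tz":-0.008,"wx":0,"wy":0,"wz":0},
  {"hand":1,"tx":0.1,"ty":0,"tz":0,"wx":0,"wy":0,"wz":0},
  {"hand":1,"tx":0.1,"ty":0,"tz":0,"wx":0,"wy":0,"wz":0},
  {"hand":1,"tx":0.1,"ty":0,"tz":0,"wx":0,"wy":0,"wz":0},
  {"hand":1,"tx":0.1,"ty":0,"tz":0,"wx":0,"wy":0,"wz":0},
  {"hand":1,"tx":0.1,"ty":0,"tz":0,"wx":0,"wy":0,"wz":0},
  {"hand":1,"tx":0.1,"ty":0,"tz":0,"wx":0,"wy":0,"wz":0},
  {"hand":1,"tx":0,"ty":0,"tz":0,"wx":0,"wy":0,"wz":0},
  {"hand":1,"tx":0,"ty":0,"tz":0,"wx":0,"wy":0,"wz":0},
])

```text
time: 11.23
tool_pos: [502.7, 185.8, 63.6]
tcp_rot: [-3.142, -0.0, -0.093]
contact_force: [-1.9, -0.6, 4.8]
grip_width: 7.7
```

```bash
python3 - <<'E'
from h import *
o=get_obs(); m=camera_model('wrist'); np.save('w8.npy',m,allow_pickle=True); np.save('o8.npy',o,allow_pickle=True)
save('w8.png',capture('wrist'),None,1.4)
save('t8.png',capture('top'),(155,120,295,260),4)
save('s8.png',capture('side'),(120,190,320,340),4)
print(o['time'],o['tool_pos'],np.degrees(o['tcp_rot']),o['grip_width'],o['contact_force'],o['moment'])
E
```

```text
11.2333 [502.6574311  185.83518911  63.6271384 ] [-1.79998244e+02 -1.21978781e-03 -5.32495372e+00] 7.677672777636699 [-1.90000433 -0.63998487  4.82793242] [-0.00231478  0.46667776 -0.02426216]
```

View pics/w8.png

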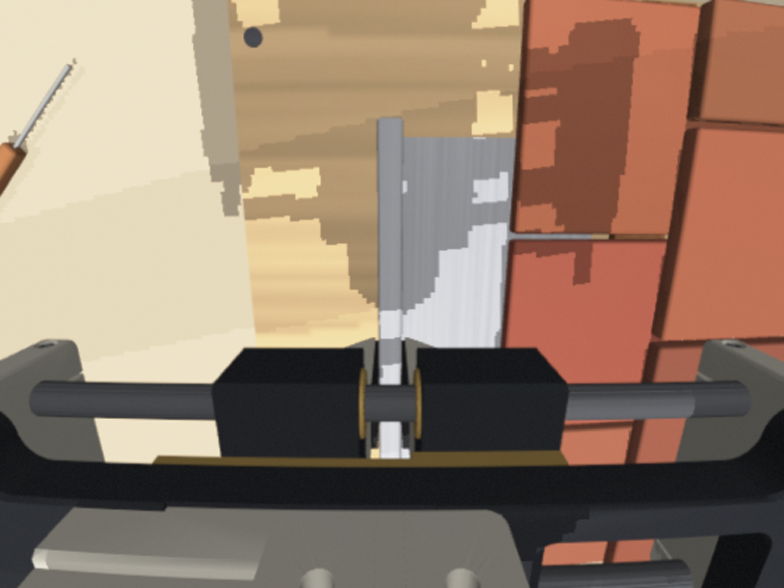

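View pics/t8.png

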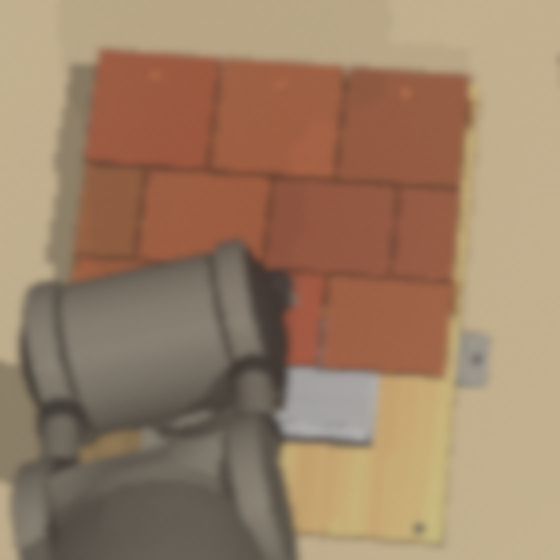

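View pics/s8.png

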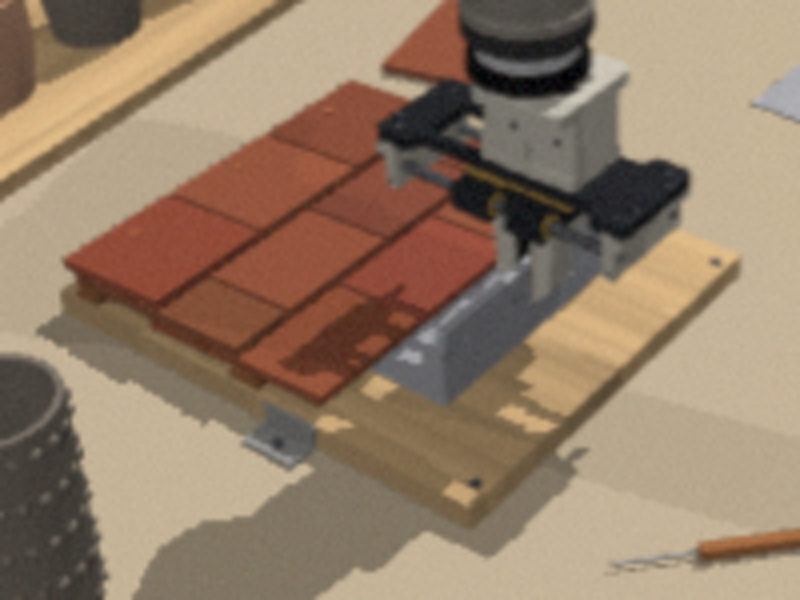

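```bash
python3 - <<'E'
from h import *
b=cv2.imread('pics/w8.png'); cv2.imwrite('pics/w8c.png',cv2.resize(b[90:290,480:680],None,fx=3,fy=3))
m=np.load('w8.npy',allow_pickle=True).item();o=np.load('o8.npy',allow_pickle=True).item()
T=Rn.from_euler('xyz',o['tcp_rot']).as_matrix();p=o['tool_pos']
def f(pts,z): return onz(m,[((x+.5)/1.4-.5,(y+.5)/1.4-.5) for x,y in pts],z)
def show(n,pts,z):
    W=f(pts,z); print(n,W.round(1).tolist(),'tool',((W-p)@T).round(1)[:,:2].tolist())
show('butt top',[(527,2),(517,233),(515,240),(506,347)],36)
show('free edge in gap',[(607,236)],20.5)
show('hem end',[(390,117)],76)
mt=camera_model('top')
g=lambda pts,z: onz(mt,[((x+.5)/4-.5+155,(y+.5)/4-.5+120) for x,y in pts],z)
W=np.r_[g([(371,443)],76),g([(377,374)],20.5)]
print('top: strip right ends',W.round(1).tolist(),((W-p)@T).round(1)[:,:2].tolist())
W=g([(445,376),(322,368)],36); print('butt right, gap MR',W.round(1).tolist(),((W-p)@T).round(1)[:,:2].tolist())
E
```

```text
butt top [[567.4, 320.8, 36.0], [561.5, 233.2, 36.0], [560.6, 230.3, 36.0], [556.0, 181.2, 36.0]] tool [[51.9, -140.4], [54.2, -52.7], [53.5, -49.7], [53.5, -0.4]]
free edge in gap [[608.9, 225.8, 20.5]] tool [[102.1, -49.7]]
hem end [[511.3, 278.2, 76.0]] tool [[0.0, -92.8]]
top: strip right ends [[485.5, 93.5, 76.0], [544.8, 94.0, 20.5]] [[-8.6, 93.5], [50.5, 87.5]]
butt right, gap MR [[539.6, 43.2, 36.0], [547.1, 132.8, 36.0]] [[50.0, 138.6], [49.1, 48.7]]
```

View pics/w8c.png

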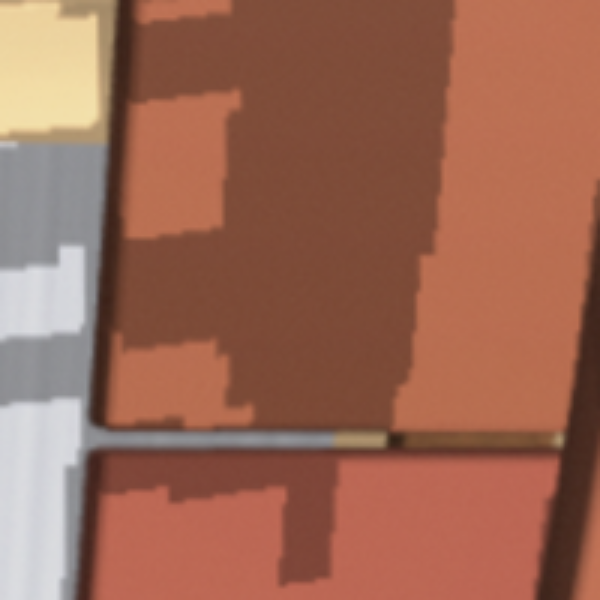

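```bash
python3 - <<'E'
from h import *
m=np.load('w8.npy',allow_pickle=True).item();o=np.load('o8.npy',allow_pickle=True).item()
T=Rn.from_euler('xyz',o['tcp_rot']).as_matrix();p=o['tool_pos']
def f(pts,z): return ((onz(m,[((x+.5)/1.4-.5,(y+.5)/1.4-.5) for x,y in pts],z)-p)@T).round(1)[0,:2]
r=236
print('edge',f([(592,r)],20.5),'fillet base',f([(609,r)],18),'fillet top',f([(614,r)],23.5),'butt top',f([(516,r)],36),'butt underside',f([(511,r)],27))
E
```

```text
edge [ 94.8 -49.6] fillet base [104.4 -49.4] fillet top [103.8 -50.1] butt top [ 53.8 -51.4] butt underside [ 54.4 -50.2]
```

drive_tool([
  {"hand":1,"tx":0,"ty":0,"tz":0.008,"wx":0,"wy":0,"wz":0},
  {"hand":1,"tx":0,"ty":0,"tz":0.008,"wx":0,"wy":0,"wz":0},
  {"hand":1,"tx":0,"ty":0,"tz":0,"wx":0,"wy":0,"wz":0},
  {"hand":1,"tx":0,"ty":0,"tz":0,"wx":0,"wy":0,"wz":0},
])

```text
time: 11.72
tool_pos: [502.7, 185.8, 63.6]
tcp_rot: [-3.141, -0.001, -0.093]
contact_force: [-4.8, -0.7, 10.6]
grip_width: 7.5
```

drive_tool([
  {"hand":1,"tx":0,"ty":0,"tz":0.01,"wx":0,"wy":0,"wz":0},
  {"hand":1,"tx":0,"ty":0,"tz":0.01,"wx":0,"wy":0,"wz":0},
  {"hand":1,"tx":0,"ty":0,"tz":0.005,"wx":0,"wy":0,"wz":0},
  {"hand":1,"tx":0,"ty":0,"tz":0,"wx":0,"wy":0,"wz":0},
  {"hand":1,"tx":0,"ty":0,"tz":0,"wx":0,"wy":0,"wz":0},
  {"hand":1,"tx":0,"ty":0,"tz":0,"wx":0,"wy":0,"wz":0},
])

```text
time: 12.22
tool_pos: [502.7, 185.8, 63.6]
tcp_rot: [-3.141, -0.001, -0.093]
contact_force: [-7.3, -1.0, 19.0]
grip_width: 7.7
```

```bash
python3 - <<'E'
from h import *
o=get_obs(); m=camera_model('wrist'); np.save('w9.npy',m,allow_pickle=True); np.save('o9.npy',o,allow_pickle=True)
save('w9.png',capture('wrist'),None,1.4)
b=cv2.imread('pics/w9.png'); cv2.imwrite('pics/w9c.png',cv2.resize(b[90:290,370:680],None,fx=2.5,fy=2.5))
print(o['time'],o['tool_pos'],np.degrees(o['tcp_rot']),o['grip_width'],o['contact_force'],o['moment'])
E
```

```text
12.2167 [502.6681863  185.84866329  63.56924254] [-1.79989144e+02 -6.29105941e-02 -5.31221842e+00] 7.660673387774107 [-7.27457817 -0.96754504 18.96944767] [-0.24743725  1.25422077  0.02274326]
```

View pics/w9c.png

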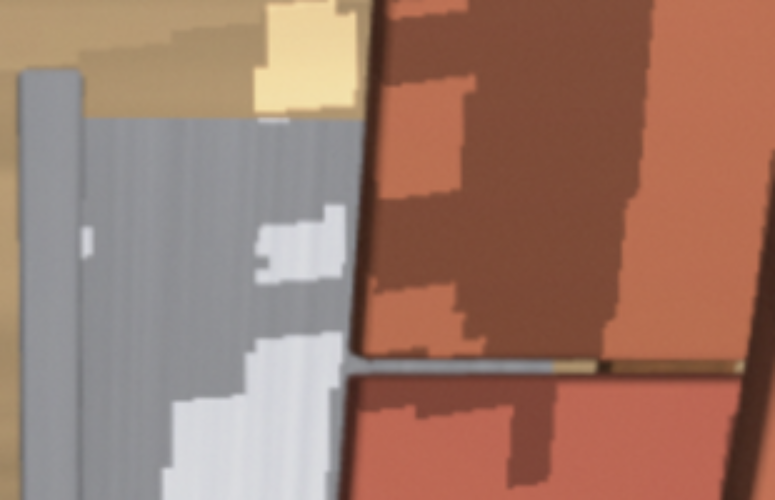

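drive_tool([
  {"hand":1,"tx":0,"ty":0,"tz":0,"wx":0,"wy":0,"wz":0},
  {"hand":1,"tx":0,"ty":0,"tz":0,"wx":0,"wy":0,"wz":0},
  {"hand":1,"tx":0,"ty":0,"tz":0,"wx":0,"wy":0,"wz":0},
  {"hand":1,"tx":0,"ty":0,"tz":0,"wx":0,"wy":0,"wz":0},
  {"hand":1,"tx":0,"ty":0,"tz":0,"wx":0,"wy":0,"wz":0},
  {"hand":1,"tx":0,"ty":0,"tz":0,"wx":0,"wy":0,"wz":0},
  {"hand":1,"tx":0,"ty":0,"tz":0,"wx":0,"wy":0,"wz":0},
  {"hand":1,"tx":0,"ty":0,"tz":0,"wx":0,"wy":0,"wz":0},
])

```text
time: 12.93
tool_pos: [502.7, 185.9, 63.6]
tcp_rot: [-3.141, -0.001, -0.093]
contact_force: [-7.6, -1.0, 19.2]
grip_width: 7.5
```

```bash
python3 - <<'E'
from h import *
print(get_obs()['contact_force'],get_obs()['tool_pos'])
close_job()
E
```

```text
[-7.56678707 -0.99090351 19.18347427] [502.68433788 185.86228991  63.56766293]
the job is handed in; nothing more can be done
```

I gripped the strip by its hem, set it on the bare board with its upright leg away from the shingles, and slid its free edge under the bottom row. I handed the job in at about 13 s, with the gripper still holding the strip and pressing it down with about 19 N.

**Last checks**
- **Insertion:** about 41 mm under the butts. The strip's end, seen through the gap between the left and middle shingles, is about 9 mm short of the fillet.
- **Squareness:** the tool's yaw is -5.3° against about -5.15° measured for the board.
- **Centring:** about 1 mm off the middle shingle by the wrist camera.
- **Hold:** the height, the push and the 7.5 mm grip opening all stayed steady over the last 0.7 s.
- **Shingles:** in the pictures they look as flat as before. I checked this by eye only.
- **Other loose things:** I touched none of them.

**What disagreed**
- **Top camera:** the arm hid much of the strip, so its readings only bound the strip's mid-point to between 2.5 mm on one side of the tool and 3.5 mm on the other. I went by the wrist camera for centring.
- **Distance to the butts:** before sliding, the estimates spread from 13.5 to 17 mm. The view through the gap settled it.
- **Sideways force:** a push of about 7.5 N along the slide direction remains alongside the downward press.

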